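# Open the sink feed valve to its mark and hold the pump primer dial

### The job

Crank the red valve handwheel counter-clockwise (seen from above), regrasping as needed, until its white pointer lines up with the blue mark on the white collar under it. Then grip the orange dial on the blue pump box and turn it clockwise past the two yellow dots to its third and last click at the green dot, and hold it there against its return spring: finish while still holding it, with the wheel still on its mark. Leave the mug, bottle, funnel and brush standing where they are.

Things in the scene. Friction and masses are not known exactly. Their poses are not given: they have to be found in the camera images.
- wheel (a joint): angle (rad) of the handwheel on its vertical stem; grows counter-clockwise seen from above, stops at 0 and 5.6. Stiff (about 0.1 N m), stays where it is left. The start angle and the angle of the mark both differ from run to run; the mark is always 2.5 to 4 rad counter-clockwise of the pointer
- wheel_centre (a point): centre of the handwheel, on its vertical axis at mid thickness, 115 mm above the counter. The wheel is a solid red disc 62 mm in diameter and 14 mm thick on a brass valve body; it can be gripped across its diameter from above at any yaw. The space beneath it is open for 22 mm, down to the white collar (112 mm in diameter, top 86 mm above the counter, fixed). A 16 mm stem joins wheel and body
- pointer (a point): outer tip of the white pointer painted on top of the wheel, 30 mm from the axis
- mark (a point): point of the blue mark on the fixed white collar, 30 mm from the same axis; the mark runs radially from 27 to 55 mm, 7 mm wide, its outer part seen beside the wheel. The pointer is set when its tip is straight above this point
- dial_turn (a joint): angle (rad) of the spring-return dial; 0 at rest (white dot), grows clockwise seen from above, clicks at 0.4 and 0.8 (yellow dots) and 1.2 (green dot), hard stop at 1.24. The return spring pulls back with about 0.08 N m at rest to 0.18 N m at the third click, the detents add or take away some 0.03 N m around each click; let go, it returns to 0 from anywhere
- dial_grip (a point): point on the dial's vertical axis in the orange grip bar, 108 mm above the counter; its x axis lies along the bar and points to the end with the white line, its z axis points up. The bar is 46 mm long, 14 mm wide and 30 mm tall, its top 5 mm above this point; under it a grey disc 48 mm in diameter, its top 25 mm below this point
- dial: the dial (orange grip bar on its grey disc); origin on its axis on the box top, 75 mm above the counter; axes as dial_grip
- box: blue pump control box fixed to the counter, 150 x 120 x 75 mm (x, y, z); origin at the centre of its underside, the dial axis on its vertical centre line
- mug: white ceramic mug, 80 mm in diameter, 95 mm tall, handle at its +y; origin at the centre of its underside
- bottle: green bottle with a twist cap, 64 mm in diameter, 190 mm tall; origin at the centre of its underside
- funnel: stainless steel funnel standing mouth down, 96 mm in diameter, 105 mm tall; origin at the centre of its underside
- brush: red scrub brush lying bristles down, 160 x 58 x 63 mm, long along its x; origin at the centre of its underside
Not all that is in view belongs to the job. What is meant by the bottle is not pink or purple, and is the smaller of those in its own colour.

How it is judged:
By the outcome, as a careful person would: the job done as asked, in the order asked, and still so for the second after the job is handed in, while the arm keeps its last pose, push and grip.
It also fails if it takes over 72 s, if anything falls off the work surface, if the arm or the gripper's body presses on something with over 40 N, if the wrist force passes 120 N, or if a joint passes its speed limit or range.

### The arm

A 7-joint arm with a two-finger parallel gripper is mounted at the origin on the work surface. World frame = base frame: x ahead of the robot, y to its left, z up, the work surface at z = 0. Lengths are in m, angles in rad, forces in N, time in s.
With the tool pointing down it reaches from about 0.4 to 0.925 m from the base axis. Payload 5.6 kg.
Tool frame: the origin (TCP) lies on the centre line of the jaws, within the pads' length; the fingertips stand ctrl.tcp_to_tips ahead of it and the grasp point (between the pads) is the TCP (ctrl.tcp_to_tips is the distance from the TCP to the fingertips, in m); z points along the fingers, y is the line along which they close (so a half turn about z gives the same grasp; the last joint's range is limited). The gripper opens to 85 mm and grips with 20 to 120 N. Pads are 22 mm wide; open, the fingers measure 114 mm over their backs; the gripper's body (76 mm by 85 mm) begins 54 mm behind the grasp point. The pads swing forward as they close: fully open they stand 13 mm farther back than shut.
Start: joints at [-1.225, 0.468, -0.012, 1.603, 0.006, 1.071, -0.056], TCP at [0.246, 0.601, 0.25] pointing down, gripper open.
Joint ranges: [-2.53, 2.53], [-0.31, 2.02], [-1.57, 1.55], [0.28, 2.44], [-1.29, 4.43], [0.15, 1.84], [-2.92, 2.92]. Speed limits (rad/s): [2.57, 2.57, 3.14, 3.14, 3.14, 3.14, 3.14].

### API

Orientations are given as a unit quaternion [x, y, z, w].
In Python, from bench import status, cams, ctrl gives the robot as it stands. The module is installed in compiled form; this text tells all that it offers.
- The arm moves only by the tool step_arm, never from a script. Its argument "targets" is a list of rows, each a list of 5 numbers: the shift along the tool's x, y, z in m, then the turn about the tool's z in rad, then the finger opening in m, from 0 to 0.0854. A call has 1 to 8 rows; each row is the pose to reach, as a shift and turn from the pose commanded when the call began, along the tool's axes at that moment; what a row does not reach only later rows make up. A row lasts 1/8 s, in which the tool goes at most 62.5 mm and 10.7 degrees, less where a joint would pass 70% of its speed; a pose out of reach is approached as far as the arm can. A call with a gripper value outside its range is refused whole. The fingers move at their own pace and stop on an object; "force" is the grip in N (left out, the last holds). Time passes only in rows, so rows that repeat a pose let the fingers close. It gives the time, the measured TCP pose, the force, the opening and the grip force at its end, in the units of the state.
- status.observe(): the state, without advancing time (a new reading comes with each control period).
- cams.capture(name): name is "scene" or "side" or "wrist"; returns a dict with "image" (480x640x3 uint8, red, green, blue), "z_map" (480x640 float32, m along the optical axis (not along the pixel's ray), 0 where there is no reading), "fx", "fy", "cx", "cy" (pixels), "T" (4x4, takes a point from camera to world coordinates). Camera axes: x right, y down, z forward; pixel columns grow to the right and rows downward; lengths in m; the calibration is good to about 2 mm. A picture is of the moment at which its call begins.
- ctrl.finish_job(): hands the job in; it is judged then, once.
The state is a dict: "time": time; "joints": joint angles; "qd": joint speeds; "effort": joint torques, N m; "tool_pos": TCP position; "orientation": TCP orientation; "contact_force": force on the tool from outside, world axes, zero at the start; "torque": the same for the moment, N m; "gripper_width": finger opening in m; "grasp_force": force on a finger pad.
Only numpy, scipy, OpenCV 4.12 (cv2) and the standard library are available. Lean on these libraries where they do the work, as an engineer would, in place of code of your own. Each camera call takes 0.05 s, during which the arm holds its last target. There are 200 camera calls.

## Working session

There is one attempt and no reset: what is moved stays moved. The work goes in short steps, Python scripts to look and compute and a tool call to move; the robot and the scene stay as the last step left them, time stands still between calls to the robot, and variables do not carry over. Pictures are saved under pics/ and viewed, at most 10 in all, crops included, and the job is handed in when it is done.

Besides the shell and the picture viewer there is one more tool, called after "Emit:" by a JSON object that holds its "api" and its "payload", one argument or row to a line. step_arm: Moves the arm, as the interface text tells. Its arguments: {"type":"object","properties":{"targets":{"type":"array","items":{"type":"array","items":{"type":"number"}}},"force":{"type":"number"}},"required":["targets"]}

```bash
mkdir -p pics; cat > h.py <<'E'
import numpy as np, cv2
from bench import status, cams, ctrl
def cap(n,f):
    c=cams.capture(n); cv2.imwrite(f'pics/{f}.png',c['image'][:,:,::-1]); np.savez(f'pics/{f}.npz',**c); return c
def load(f): return dict(np.load(f'pics/{f}.npz'))
def ray(c,u,v):
    d=np.array([(u-c['cx'])/c['fx'],(v-c['cy'])/c['fy'],1]); T=c['T']; return T[:3,3],T[:3,:3]@d
def atz(c,u,v,z):
    o,d=ray(c,u,v); return o+d*(z-o[2])/d[2]
def dep(c,u,v):
    o,d=ray(c,u,v); return o+d*c['z_map'][int(v),int(u)]
def proj(c,p):
    q=np.linalg.inv(c['T'])@np.r_[p,1]; return np.array([c['fx']*q[0]/q[2]+c['cx'],c['fy']*q[1]/q[2]+c['cy']])
E
python3 - <<'E'
from h import *
np.set_printoptions(precision=4,suppress=True)
for n in('scene','side'):
    c=cap(n,n+'0'); print(n,c['fx'],c['cx'],c['T'])
s=status.observe(); print(s,ctrl.tcp_to_tips)
a=cv2.imread('pics/scene0.png')
E
```

```text
scene 571.1747157482653 320.44269114193696 [[ 0.092   0.7521 -0.6526  1.6307]
 [ 0.9958 -0.0699  0.0599 -0.0339]
 [-0.0006 -0.6553 -0.7553  1.3163]
 [ 0.      0.      0.      1.    ]]
side 490.3095688130224 323.1783267295169 [[ 0.9908 -0.1052  0.0856  0.4441]
 [-0.1345 -0.682   0.7189 -0.8903]
 [-0.0172 -0.7238 -0.6898  1.0159]
 [ 0.      0.      0.      1.    ]]
{'time': 0.1, 'joints': array([-1.225 ,  0.4683, -0.0116,  1.6035,  0.006 ,  1.0714, -0.0563]), 'qd': array([ 0.001 , -0.0015, -0.0012, -0.0042, -0.0004,  0.0011,  0.0002]), 'effort': array([  0.0009, -53.3522,   0.0215, -25.1964,   0.0114,   0.0043,
         0.    ]), 'tool_pos': array([0.2463, 0.601 , 0.2494]), 'orientation': array([ 0.1932,  0.9812, -0.0008, -0.0001]), 'contact_force': array([ 0.3104,  0.0679, -0.6948]), 'torque': array([ 0.0026,  0.0083, -0.0217]), 'grasp_force': 0.0, 'gripper_width': 0.08558667287937038} 0.019
```

View pics/scene0.png

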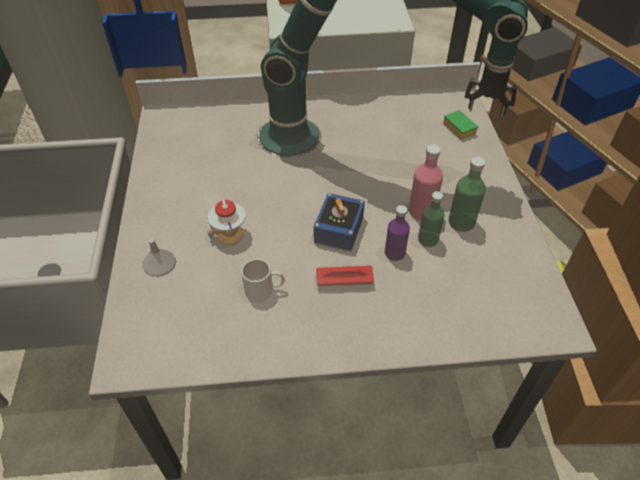

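View pics/side0.png

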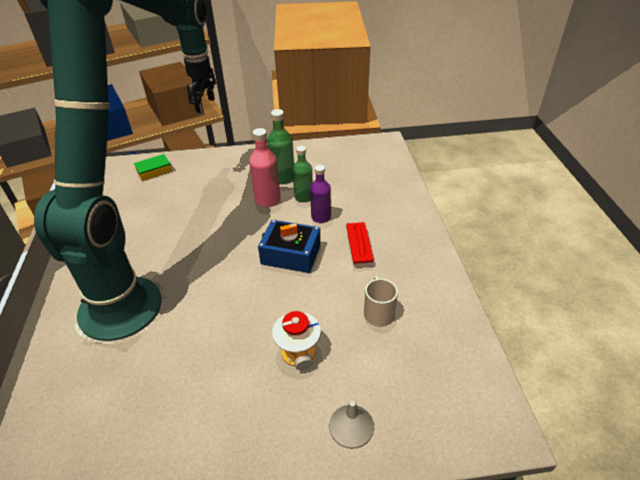

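Scene picture: the wheel is at (226,209), the blue box and its dial at (340,210). The mug is at (258,280), the funnel at (158,260) and the brush at (345,276). The small green bottle is at (431,222); the large green, pink and purple bottles are lookalikes. Side picture: the wheel is at (296,322) and the dial at (289,231).

Possible mix-ups: the red things are the wheel (226,209) and the brush (345,276), and only the wheel is a disc on a collar. The orange things are the dial bar (340,208) and the brass body, and the dial is the one on the blue box. I'll check this in one close crop.

```bash
python3 - <<'E'
from h import *
np.set_printoptions(precision=4,suppress=True)
s=load('scene0');d=load('side0')
def tri(a,b):
    o1,d1=ray(s,*a);o2,d2=ray(d,*b)
    t=np.linalg.lstsq(np.c_[d1,-d2],o2-o1,rcond=None)[0]; p,q=o1+d1*t[0],o2+d2*t[1]
    return (p+q)/2,np.linalg.norm(p-q)
def redc(c,box):
    x0,y0,x1,y1=box; im=c['image'][y0:y1,x0:x1].astype(int); m=(im[:,:,0]>120)&(im[:,:,1]<70)&(im[:,:,2]<70)
    v,u=np.nonzero(m); return u.min()+x0,u.max()+x0,v.min()+y0,v.max()+y0
print(redc(s,(205,190,250,225)),redc(d,(275,305,325,340)))
print('wheel',tri((226,208.5),(296,322))); print('dial',tri((340,205),(289,230)))
print('depth wheel',dep(s,226,212),dep(d,296,325),'dial',dep(s,339,206),dep(d,289,231),'box', dep(s,325,215))
a=s['image'][190:250,200:250+0];b=s['image'][190:250,310:370];e=d['image'][300:370,265:335];f=d['image'][215:275,255:325]
r=lambda i:cv2.resize(i,(390,290),interpolation=cv2.INTER_CUBIC)
cv2.imwrite('pics/crop0.png',np.vstack([np.hstack([r(a),r(b)]),np.hstack([r(e),r(f)])])[:,:,::-1])
E
```

```text
(np.int64(216), np.int64(234), np.int64(201), np.int64(214)) (np.int64(283), np.int64(308), np.int64(311), np.int64(332))
wheel (array([ 0.4594, -0.2023,  0.1133]), np.float64(0.000599008813325421))
dial (array([0.4685, 0.1293, 0.1015]), np.float64(0.00603926300839811))
depth wheel [ 0.4826 -0.2009  0.1224] [ 0.4583 -0.217   0.1221] dial [0.4807 0.1261 0.1139] [0.4699 0.1258 0.0975] box [0.4746 0.0859 0.0729]
```

View pics/crop0.png

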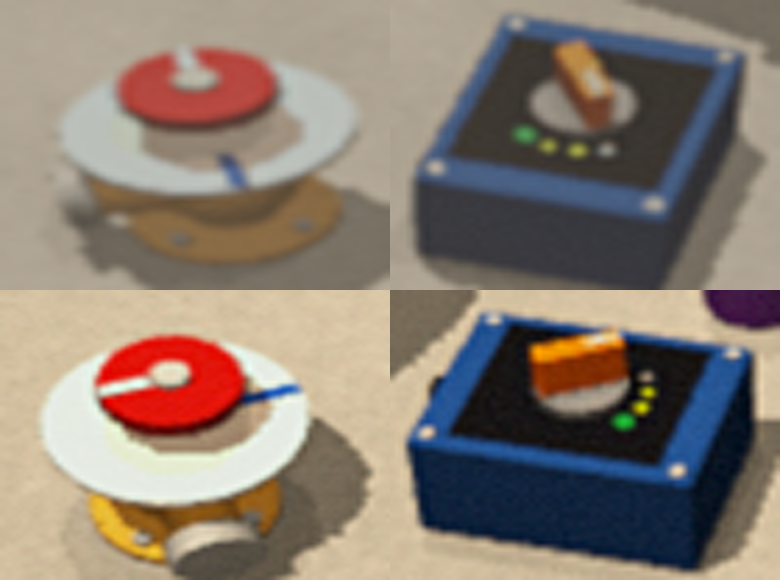

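The choice is confirmed. The wheel is the red disc on the white collar: its pointer faces about -x and the blue mark about +x. The dial's white-line end faces roughly the white dot. Next I'll lift and move above the dial, clear of the bottles, for a wrist view.

```bash
cat >> h.py <<'E'
def go(p,yaw=None):
    "tool-frame shift to world p; yaw = world angle (deg) wanted of tool y"
    from scipy.spatial.transform import Rotation as R
    s=status.observe(); M=R.from_quat(s['orientation']).as_matrix()
    y0=np.degrees(np.arctan2(M[1,1],M[0,1])); t=None
    if yaw is not None: t=-np.radians((yaw-y0+90)%180-90)
    print('t%.2f'%s['time'],'pos',s['tool_pos'].round(4),'yaw_y %.1f'%y0,'tilt',M[:,2].round(3),'j',s['joints'].round(2),'shift',(M.T@(np.array(p)-s['tool_pos'])).round(4),'turn',t)
E
python3 - <<'E'
from h import *
go([.246,.601,.36]); go([.44,.128,.36]); go([.42,-.19,.36])
s=load('scene0')
for p in [(432,150),(427,190),(437,197),(432,225),(478,163),(401,212)]: print(p,dep(s,*p).round(3))
E
```

```text
t0.10 pos [0.2463 0.601  0.2494] yaw_y 67.7 tilt [-0.    -0.002 -1.   ] j [-1.22  0.47 -0.01  1.6   0.01  1.07 -0.06] shift [ 0.0002 -0.0003 -0.1106] turn None
t0.10 pos [0.2463 0.601  0.2494] yaw_y 67.7 tilt [-0.    -0.002 -1.   ] j [-1.22  0.47 -0.01  1.6   0.01  1.07 -0.06] shift [-0.3586 -0.3644 -0.1099] turn None
t0.10 pos [0.2463 0.601  0.2494] yaw_y 67.7 tilt [-0.    -0.002 -1.   ] j [-1.22  0.47 -0.01  1.6   0.01  1.07 -0.06] shift [-0.4607 -0.6663 -0.1094] turn None
(432, 150) [0.419 0.395 0.253]
(427, 190) [0.456 0.39  0.131]
(437, 197) [0.543 0.391 0.188]
(432, 225) [0.564 0.386 0.096]
(478, 163) [0.48  0.512 0.249]
(401, 212) [0.586 0.282 0.184]
```

Emit:
{"api": "step_arm", "payload": {
  "targets": [
    [0,0,-0.06,0,0.085],
    [0,0,-0.11,0,0.085],
    [-0.359,-0.364,-0.11,0,0.085],
    [-0.359,-0.364,-0.11,0,0.085],
    [-0.359,-0.364,-0.11,0,0.085],
    [-0.359,-0.364,-0.11,0,0.085],
    [-0.359,-0.364,-0.11,0,0.085],
    [-0.359,-0.364,-0.11,0,0.085]
  ]
}}

```text
time: 1.1
tool_pos: [0.3892, 0.2524, 0.3602]
orientation: [0.193, 0.981, 0.0, -0.0]
contact_force: [0.8, -0.1, -0.0]
gripper_width: 0.0847
grasp_force: 0.0
```

Emit:
{"api": "step_arm", "payload": {
  "targets": [
    [-0.1,-0.1,0,0,0.085],
    [-0.1,-0.1,0,0,0.085],
    [-0.1,-0.1,0,0,0.085]
  ]
}}

```text
time: 1.48
tool_pos: [0.4444, 0.12, 0.3603]
orientation: [0.197, 0.98, -0.0, 0.0]
contact_force: [0.3, 1.2, 0.2]
gripper_width: 0.085
grasp_force: 0.0
```

```bash
python3 - <<'E'
from h import *
go([.44,.128,.36]); c=cap('wrist','w1')
print(c['T'].round(3),c['fx'])
print(proj(c,[.4685,.129,.113]),proj(c,[.46,-.2,.115]))
E
```

```text
t1.48 pos [0.4444 0.12   0.3603] yaw_y 67.3 tilt [ 0. -0. -1.] j [-0.66  0.02  0.33  1.92 -0.01  1.2   0.85] shift [0.0071 0.0057 0.0003] turn None
[[ 0.386  0.886  0.258  0.38 ]
 [ 0.923 -0.37  -0.108  0.147]
 [-0.001  0.28  -0.96   0.484]
 [ 0.     0.     0.     1.   ]] 331.0092245851443
[339.36923624 222.75615476] [ 92.11164113 316.05231353]
```

View pics/w1.png

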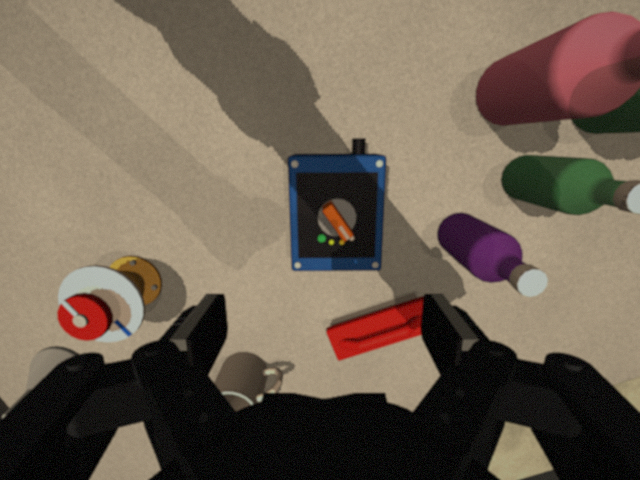

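The wrist picture shows the dial at (337,220) with its white-line end at (349,238), the wheel at (82,318), its pointer at (68,305) and the mark at (123,327). I'll enlarge both.

```bash
python3 - <<'E'
from h import *
c=load('w1'); im=c['image']
r=lambda i:cv2.resize(i,(400,400),interpolation=cv2.INTER_CUBIC)
cv2.imwrite('pics/crop1.png',np.hstack([r(im[260:350,50:140]),r(im[190:260,302:372])])[:,:,::-1])
sc=np.mean([atz(c,*p,.075) for p in [(295,163),(379,163),(297,265),(376,265)]],0); print('box centre',sc.round(4))
print([atz(c,*p,.075).round(3) for p in [(295,163),(379,163),(297,265),(376,265)]])
x=im.astype(int);m=(x[:,:,0]>110)&(x[:,:,1]<70)&(x[:,:,2]<60); m[:,:50]=0;m[:,140:]=0
v,u=np.nonzero(m);h=cv2.convexHull(np.c_[u,v].astype(np.int32));print('wheel ell',cv2.fitEllipse(h))
e=cv2.fitEllipse(h)[0];print(atz(c,*e,.120))
m=(x[:,:,0]>110)&(x[:,:,2]<70)&(x[:,:,1]>40)&(x[:,:,1]<130); m[:190]=0;m[260:]=0;m[:,:305]=0;m[:,368:]=0
v,u=np.nonzero(m); print('orange',cv2.minAreaRect(np.c_[u,v].astype(np.int32)))
E
```

```text
box centre [0.4684 0.1273 0.075 ]
[array([0.388, 0.105, 0.075]), array([0.427, 0.199, 0.075]), array([0.509, 0.054, 0.075]), array([0.549, 0.15 , 0.075])]
wheel ell ((82.13805389404297, 317.8415832519531), (40.463165283203125, 51.24638366699219), 118.22575378417969)
[ 0.45626522 -0.20804347  0.12      ]
orange ((332.49334716796875, 226.53578186035156), (39.55400848388672, 24.412240982055664), 55.491477966308594)
```

View pics/crop1.png

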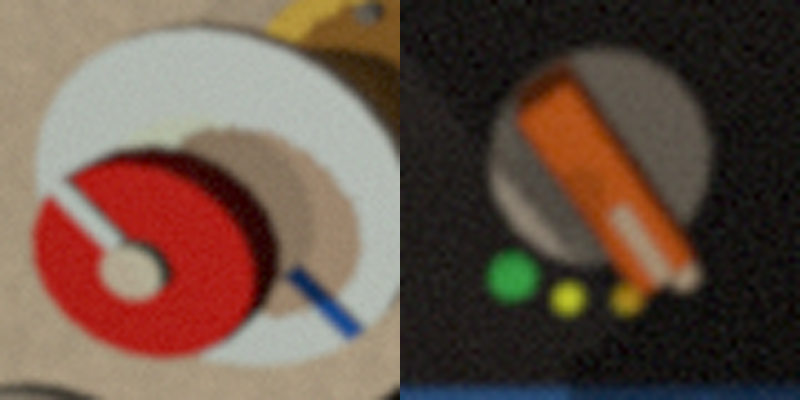

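Emit:
{"api": "step_arm", "payload": {
  "targets": [
    [-0.137,-0.296,0.0,1.48,0.085],
    [-0.137,-0.296,0.0,1.48,0.085],
    [-0.137,-0.296,0.0,1.48,0.085],
    [-0.137,-0.296,0.0,1.48,0.085],
    [-0.137,-0.296,0.0,1.48,0.085],
    [-0.137,-0.296,0.0,1.48,0.085],
    [-0.137,-0.296,0.11,1.48,0.085],
    [-0.137,-0.296,0.11,1.48,0.085]
  ]
}}

```text
time: 2.52
tool_pos: [0.4584, -0.1997, 0.2483]
orientation: [0.805, 0.593, 0.0, -0.001]
contact_force: [0.1, 0.9, 0.0]
gripper_width: 0.0852
grasp_force: 0.0
```

Emit:
{"api": "step_arm", "payload": {
  "targets": [
    [0,0,0,1.48,0.085],
    [0,0,0,1.48,0.085],
    [0,0,0,1.48,0.085],
    [0,0,0,1.48,0.085],
    [0,0,0,1.48,0.085],
    [0,0,0,1.48,0.085],
    [0,0,0,1.48,0.085],
    [0,0,0,1.48,0.085]
  ]
}}

```text
time: 3.52
tool_pos: [0.4588, -0.1996, 0.2498]
orientation: [0.995, -0.105, -0.0, -0.0]
contact_force: [0.1, -0.6, 0.2]
gripper_width: 0.085
grasp_force: 0.0
```

```bash
python3 - <<'E'
from h import *
go([.457,-.206,.25]); c=cap('wrist','w2')
cv2.imwrite('pics/w2b.png',cv2.resize(c['image'][:,:,::-1][120:420,120:520],(800,600),interpolation=cv2.INTER_CUBIC))
w=load('w1'); a=atz(w,327.7,206.6,.113);b=atz(w,349.3,239,.113); print('bar',a.round(4),b.round(4),(a+b)/2,np.degrees(np.arctan2(*(b-a)[1::-1])))
E
```

```text
t3.52 pos [ 0.4588 -0.1996  0.2498] yaw_y -102.0 tilt [-0.001  0.001 -1.   ] j [-0.52  0.32  1.05  2.01 -0.33  1.   -1.09] shift [-0.0004  0.0067 -0.0002] turn None
bar [0.4459 0.1238 0.113 ] [0.491  0.1324 0.113 ] [0.46847892 0.12811746 0.113     ] 10.80675901960148
```

View pics/w2b.png

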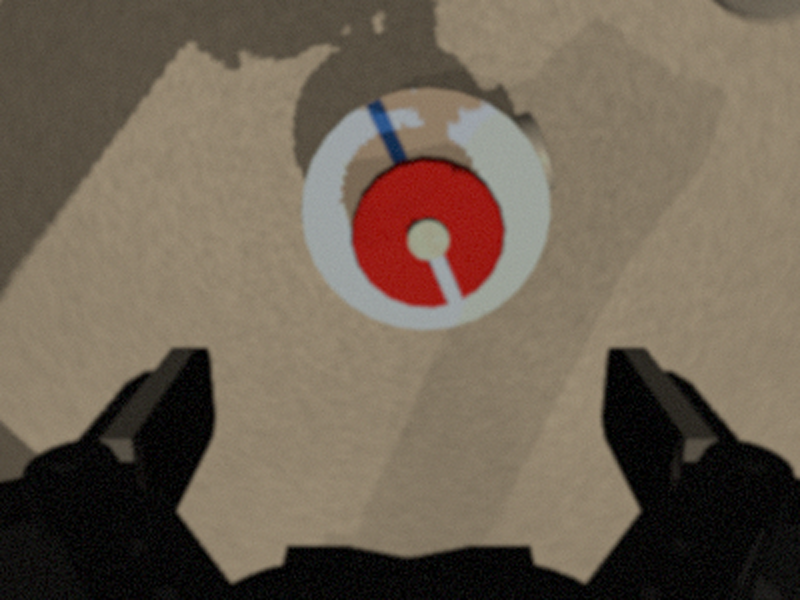

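The enlarged wrist picture, at 2x from offset 120, shows the wheel centre at (428,232) and the pointer tip at (455,303). The mark runs from (402,162) to (376,104), and the collar centre is at (426,208).

```bash
python3 - <<'E'
from h import *
c=load('w2'); P=lambda x,y,z:atz(c,120+x/2,120+y/2,z)
w=P(428,232,.122);k=P(426,208,.086);t=P(455,303,.122);mo=P(376,104,.086);mi=P(402,162,.086)
print(w,k,np.linalg.norm(t-w),np.linalg.norm(mo-k))
ang=lambda v:np.degrees(np.arctan2(v[1],v[0]))
print('ptr',ang(t-w),'mark',ang(mo-k),ang(mi-k),ang(mo-mi))
# height check from two wrist views (w1,w2) of the hub centre/wheel ellipse
a=load('w1');o1,d1=ray(a,82.1,317.8);o2,d2=ray(c,334,236)
s=np.linalg.lstsq(np.c_[d1,-d2],o2-o1,rcond=None)[0];print('tri',o1+d1*s[0],o2+d2*s[1])
print('depth',dep(c,325,240),dep(c,345,228),'bar side-check',)
go([*((w+k)/2)[:2],.115],-102)
E
```

```text
[ 0.45829165 -0.20794156  0.122     ] [ 0.45924096 -0.20829532  0.086     ] 0.03209611981449299 0.050583426695493365
ptr -171.49826902014163 mark 13.390438245674087 15.224089200906084 11.826848182513045
tri [ 0.4562875  -0.20846687  0.11957621] [ 0.45751566 -0.20786498  0.1192468 ]
depth [ 0.45771868 -0.20054222  0.12603967] [ 0.46328096 -0.21766517  0.12352688] bar side-check
t3.58 pos [ 0.4588 -0.1996  0.2497] yaw_y -102.3 tilt [-0.001  0.001 -1.   ] j [-0.52  0.32  1.05  2.01 -0.33  1.   -1.09] shift [0.0019 0.0084 0.1347] turn -0.005097733378635911
```

Emit:
{"api": "step_arm", "payload": {
  "targets": [
    [0.002,0.008,0.03,0.18,0.085],
    [0.002,0.008,0.09,0.28,0.085],
    [0.002,0.008,0.12,0.28,0.085],
    [0.002,0.008,0.142,0.28,0.085],
    [0.002,0.008,0.142,0.28,0.085]
  ]
}}

```text
time: 4.2
tool_pos: [0.4578, -0.2083, 0.1066]
orientation: [0.971, -0.24, -0.002, -0.0]
contact_force: [-0.0, -0.1, 0.0]
gripper_width: 0.0847
grasp_force: 0.0
```

Emit:
{"api": "step_arm", "payload": {
  "targets": [
    [0,0,0,0,0.05],
    [0,0,0,0,0.05],
    [0,0,0,0,0.05],
    [0,0,0,0,0.05],
    [0,0,0,0,0.05]
  ],
  "force": 50
}}

```text
time: 4.82
tool_pos: [0.4596, -0.2089, 0.1097]
orientation: [0.971, -0.241, 0.001, -0.001]
contact_force: [-0.6, 2.2, 6.6]
gripper_width: 0.0608
grasp_force: 53.0
```

```bash
python3 - <<'E'
from h import *
go([.4583,-.208,.108]); s=status.observe(); print(s['contact_force'],s['torque'],s['gripper_width'],s['grasp_force'])
E
```

```text
t4.83 pos [ 0.4596 -0.2089  0.1097] yaw_y -117.8 tilt [ 0.003  0.002 -1.   ] j [-0.33  0.57  0.89  2.1  -0.66  0.76 -1.08] shift [-0.0016 -0.0001  0.0017] turn None
[-0.62885776  2.2225395   6.62510172] [ 0.98370972 -0.11657051 -0.00684511] 0.0608369918725716 52.98807084560394
```

Emit:
{"api": "step_arm", "payload": {
  "targets": [
    [0,0,0,-0.18,0.05],
    [0,0,0,-0.36,0.05],
    [0,0,0,-0.54,0.05],
    [0,0,0,-0.72,0.05],
    [0,0,0,-0.9,0.05],
    [0,0,0,-1.08,0.05],
    [0,0,0,-1.26,0.05],
    [0,0,0,-1.44,0.05]
  ]
}}

```text
time: 5.82
tool_pos: [0.4582, -0.2032, 0.1096]
orientation: [0.886, 0.463, 0.001, -0.005]
contact_force: [-5.6, 19.7, 17.5]
gripper_width: 0.0606
grasp_force: 54.1
```

```bash
python3 - <<'E'
from h import *
go([.4583,-.208,.108]); s=status.observe(); print(s['contact_force'],s['torque'],s['gripper_width'],s['grasp_force'])
E
```

```text
t5.83 pos [ 0.4582 -0.2032  0.1096] yaw_y -34.8 tilt [-0.003  0.011 -1.   ] j [-0.06  0.46  0.51  2.09 -0.36  0.68  0.09] shift [-0.0039  0.0028  0.0015] turn None
[-5.63925105 19.66696721 17.45887827] [ 3.7993805   1.31156741 -0.19046506] 0.060584240209924096 54.13032352924347
```

The side force has grown. I'll release, lift, check where the wheel stands, and regrasp.

Emit:
{"api": "step_arm", "payload": {
  "targets": [
    [0,0,0,0,0.085],
    [0,0,0,0,0.085],
    [0,0,0,0,0.085],
    [0,0,-0.06,0,0.085],
    [0,0,-0.12,0,0.085],
    [0,0,-0.142,0,0.085],
    [0,0,-0.142,0,0.085]
  ]
}}

```text
time: 6.7
tool_pos: [0.4593, -0.2105, 0.2518]
orientation: [0.889, 0.458, 0.002, 0.001]
contact_force: [-1.0, -0.0, -0.5]
gripper_width: 0.0846
grasp_force: 0.0
```

```bash
cat >> h.py <<'E'
def wheel(c,z=.121):
    x=c['image'].astype(int);m=((x[:,:,0]>100)&(x[:,:,1]<60)&(x[:,:,2]<60)).astype(np.uint8)
    n,l,st,ce=cv2.connectedComponentsWithStats(m); e0=proj(c,[.4583,-.208,z])
    i=min([i for i in range(1,n) if st[i,4]>500],key=lambda i:np.hypot(*(ce[i]-e0)))
    v,u=np.nonzero(l==i); e=cv2.fitEllipse(cv2.convexHull(np.c_[u,v].astype(np.int32))); return e,atz(c,*e[0],z)
E
python3 - <<'E'
from h import *
go([.4583,-.208,.25]); print(wheel(load('w2')))
c=cap('wrist','w3');e=wheel(c);print(e); u,v=map(int,e[0][0]) if 0 else map(int,e[0][0:1][0])
u0=np.clip(u-100,0,440);v0=np.clip(v-75,0,330);print(u0,v0)
cv2.imwrite('pics/w3b.png',cv2.resize(c['image'][:,:,::-1][v0:v0+150,u0:u0+200],(800,600),interpolation=cv2.INTER_CUBIC))
E
```

```text
t6.70 pos [ 0.4593 -0.2105  0.2518] yaw_y -35.4 tilt [ 0.004 -0.001 -1.   ] j [-0.18  0.24  0.64  1.99 -0.17  0.97 -0.08] shift [ 0.0015 -0.0023  0.0018] turn None
(((333.4118957519531, 236.09201049804688), (71.53443908691406, 75.09867095947266), 87.86292266845703), array([ 0.45803275, -0.20744255,  0.121     ]))
(((316.2560119628906, 232.40243530273438), (71.56626892089844, 74.63726806640625), 96.12328338623047), array([ 0.45723813, -0.20585165,  0.121     ]))
216 157
```

View pics/w3b.png

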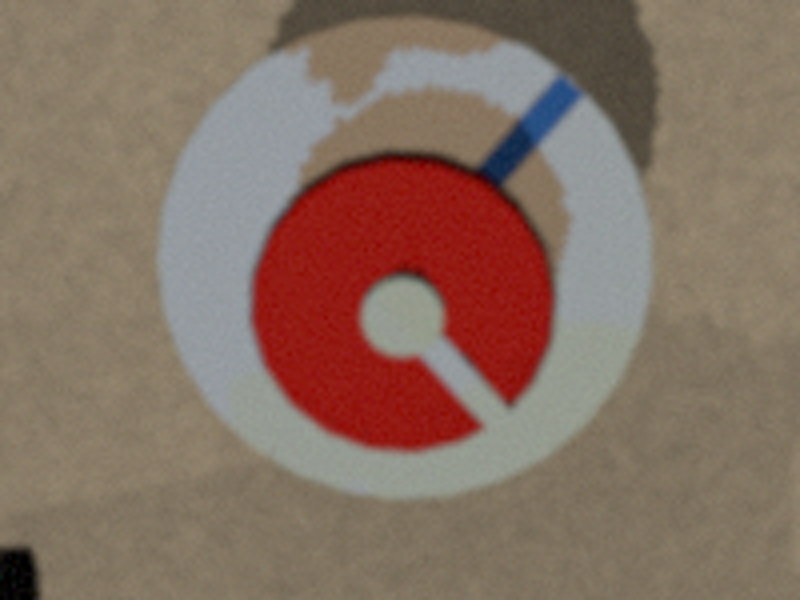

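The crop shows the wheel centre at (403,302), the pointer tip at (497,417), the mark from (487,177) to (570,88), and the collar centre at (405,257). The wheel has turned about 75°.

```bash
python3 - <<'E'
from h import *
c=load('w3'); P=lambda x,y,z:atz(c,216+x/4,157+y/4,z)
w=P(403,302,.122);k=P(405,257,.086);t=P(497,417,.122);mo=P(570,88,.086);mi=P(487,177,.086)
ang=lambda v:np.degrees(np.arctan2(v[1],v[0]))
print(w,k,'ptr',ang(t-w),'mark',ang(mo-k),ang(mi-k),ang(mo-mi))
go([.4577,-.2066,.108],-95)
E
```

```text
[ 0.45768157 -0.2059379   0.122     ] [ 0.45803521 -0.20519687  0.086     ] ptr -87.39193960835365 mark 10.75097727363192 9.364310661926744 12.102567694849954
t6.75 pos [ 0.4584 -0.21    0.2503] yaw_y -35.4 tilt [ 0.001 -0.    -1.   ] j [-0.18  0.24  0.64  1.99 -0.17  0.97 -0.08] shift [ 0.0023 -0.0027  0.1423] turn 1.0397205174768112
```

Emit:
{"api": "step_arm", "payload": {
  "targets": [
    [0.002,-0.003,0.05,0,0.085],
    [0.002,-0.003,0.1,0,0.085],
    [0.002,-0.003,0.125,0,0.085],
    [0.002,-0.003,0.14,0,0.085],
    [0.002,-0.003,0.14,0,0.085]
  ]
}}

```text
time: 7.38
tool_pos: [0.456, -0.2066, 0.1089]
orientation: [0.889, 0.458, -0.001, -0.001]
contact_force: [0.2, 0.1, 0.3]
gripper_width: 0.0852
grasp_force: 0.0
```

Emit:
{"api": "step_arm", "payload": {
  "targets": [
    [0,0,0,0,0.05],
    [0,0,0,0,0.05],
    [0,0,0,0,0.05],
    [0,0,0,0,0.05],
    [0,0,0,0,0.05]
  ],
  "force": 40
}}

```text
time: 8.0
tool_pos: [0.4563, -0.2059, 0.1113]
orientation: [0.889, 0.459, 0.0, -0.001]
contact_force: [-4.4, 2.6, 7.4]
gripper_width: 0.061
grasp_force: 42.2
```

Emit:
{"api": "step_arm", "payload": {
  "targets": [
    [0,0,0,-0.18,0.05],
    [0,0,0,-0.36,0.05],
    [0,0,0,-0.54,0.05],
    [0,0,0,-0.72,0.05],
    [0,0,0,-0.87,0.05]
  ]
}}

```text
time: 8.62
tool_pos: [0.4555, -0.2057, 0.1113]
orientation: [0.611, 0.792, 0.0, -0.002]
contact_force: [-6.6, 3.3, 7.9]
gripper_width: 0.0611
grasp_force: 42.4
```

```bash
python3 - <<'E'
from h import *
go([.4577,-.2066,.108]); s=status.observe(); print(s['contact_force'],s['torque'],s['gripper_width'],s['grasp_force'])
E
```

```text
t8.62 pos [ 0.4555 -0.2057  0.1113] yaw_y 14.7 tilt [-0.003  0.002 -1.   ] j [ 0.1   0.43  0.31  2.08 -0.21  0.66  0.81] shift [-0.0014  0.0019  0.0033] turn None
[-6.57398452  3.30163236  7.94099613] [ 0.62326724  1.51880008 -0.12601432] 0.061080478020668766 42.37987518310547
```

Forces are low now, so I'll finish the turn, adding a little for lag, then release, lift and look.

Emit:
{"api": "step_arm", "payload": {
  "targets": [
    [0,0,0,-0.18,0.05],
    [0,0,0,-0.36,0.05],
    [0,0,0,-0.54,0.05],
    [0,0,0,-0.72,0.05],
    [0,0,0,-0.865,0.05],
    [0,0,0,-0.865,0.05],
    [0,0,0,-0.865,0.05]
  ]
}}

```text
time: 9.5
tool_pos: [0.4548, -0.2063, 0.1112]
orientation: [0.225, 0.974, 0.0, -0.002]
contact_force: [-8.5, 2.6, 8.5]
gripper_width: 0.0607
grasp_force: 42.5
```

Emit:
{"api": "step_arm", "payload": {
  "targets": [
    [0,0,0,0,0.085],
    [0,0,0,0,0.085],
    [0,0,0,0,0.085],
    [0,0,-0.06,0,0.085],
    [0,0,-0.12,0,0.085],
    [0,0,-0.14,0,0.085],
    [0,0,-0.14,0,0.085]
  ]
}}

```text
time: 10.38
tool_pos: [0.4582, -0.207, 0.2521]
orientation: [0.225, 0.974, -0.0, 0.002]
contact_force: [-0.3, 0.1, -0.4]
gripper_width: 0.085
grasp_force: 0.0
```

```bash
python3 - <<'E'
from h import *
go([.4577,-.2066,.25])
c=cap('wrist','w4');e=wheel(c);print(e); u,v=map(int,e[0][0])
u0=np.clip(u-100,0,440);v0=np.clip(v-75,0,330);print(u0,v0)
cv2.imwrite('pics/w4b.png',cv2.resize(c['image'][:,:,::-1][v0:v0+150,u0:u0+200],(800,600),interpolation=cv2.INTER_CUBIC))
E
```

```text
t10.38 pos [ 0.4582 -0.207   0.2521] yaw_y 64.0 tilt [ 0.004 -0.001 -1.   ] j [ 0.26  0.21  0.12  1.97 -0.03  0.96  1.5 ] shift [0.0006 0.0001 0.0021] turn None
(((322.82489013671875, 229.12571716308594), (72.4345932006836, 75.088623046875), 98.57408905029297), array([ 0.45485806, -0.20630564,  0.121     ]))
222 154
```

View pics/w4b.png

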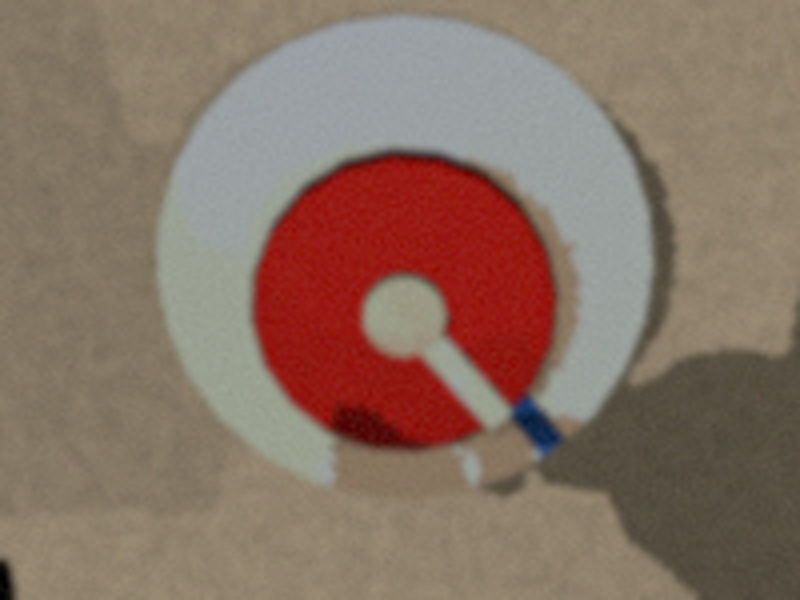

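The crop shows the pointer tip at (497,415), the mark from (523,405) to (553,447), the wheel centre at (405,299) and the collar centre at (406,255). They look close to aligned.

```bash
python3 - <<'E'
from h import *
c=load('w4'); P=lambda x,y,z:atz(c,222+x/4,154+y/4,z)
w=P(405,299,.122);k=P(406,255,.086);t=P(497,417,.122);t2=P(497,417,.122);mo=P(552,446,.086);mi=P(524,408,.086);hub=P(404,315,.126);pi=P(435,350,.122)
ang=lambda v:np.degrees(np.arctan2(v[1],v[0]))
print(w,k,hub,'ptr',ang(t-w),ang(t-pi),'mark',ang(mo-k),ang(mi-k),ang(mo-mi),np.linalg.norm(mo-k),np.linalg.norm(t-w))
# segmentation: blue mark and white pointer
x=c['image'].astype(int)
b=(x[:,:,2]>x[:,:,0]+40); b[:,:335]=0;b[:,375:]=0;b[:240]=0;b[275:]=0
v,u=np.nonzero(b); pb=np.array([atz(c,a,d,.086) for a,d in zip(u,v)]);print(len(u),u.mean(),v.mean(),'blue mean ang',ang(pb.mean(0)-k),pb.mean(0))
# pointer strip: white pixels inside wheel ellipse at radius 12..28mm
g=[(a,d) for d in range(200,270) for a in range(285,365) if x[d,a,1]>90]
q=np.array([atz(c,a,d,.122) for a,d in g]); r=np.linalg.norm(q[:,:2]-w[:2],axis=1); m=(r>.014)&(r<.027)
mm=q[m].mean(0);print(m.sum(),'ptr ang',ang(mm-w))
E
```

```text
[ 0.45449397 -0.20574985  0.122     ] [ 0.45390689 -0.20527252  0.086     ] [ 0.45637263 -0.20687896  0.126     ] ptr 11.001638820573321 15.69650274369444 mark 10.732269028194136 10.97748936876884 9.771457958131698 0.0569982800630667 0.031041131263094702
64 355.5 260.0 blue mean ang 10.477958571219425 [ 0.5030995  -0.19617478  0.086     ]
133 ptr ang 9.013708140355876
```

The pointer is at about 11° and the mark at about 11°, so the wheel is set. Next is the dial, with its axis at (0.4685, 0.1277) and the bar at 10.8°.

```bash
python3 - <<'E'
from h import *
go([.4685,.1277,.25],100.8)
E
```

```text
t10.43 pos [ 0.4572 -0.2066  0.2505] yaw_y 64.0 tilt [ 0.001 -0.    -1.   ] j [ 0.26  0.21  0.12  1.97 -0.03  0.96  1.5 ] shift [0.1364 0.3054 0.0004] turn -0.6422504237238336
```

Emit:
{"api": "step_arm", "payload": {
  "targets": [
    [0.136,0.305,0,-0.64,0.085],
    [0.136,0.305,0,-0.64,0.085],
    [0.136,0.305,0,-0.64,0.085],
    [0.136,0.305,0,-0.64,0.085],
    [0.136,0.305,0,-0.64,0.085],
    [0.136,0.305,0,-0.64,0.085],
    [0.136,0.305,0,-0.64,0.085],
    [0.136,0.305,0,-0.64,0.085]
  ]
}}

```text
time: 11.42
tool_pos: [0.4682, 0.1256, 0.2491]
orientation: [-0.092, 0.996, -0.0, -0.001]
contact_force: [1.3, 0.1, -0.1]
gripper_width: 0.0853
grasp_force: 0.0
```

```bash
python3 - <<'E'
from h import *
c=cap('wrist','w5'); u,v=map(int,proj(c,[.4685,.1277,.113])); u0=np.clip(u-100,0,440);v0=np.clip(v-75,0,330);print(u0,v0)
cv2.imwrite('pics/w5b.png',cv2.resize(c['image'][:,:,::-1][v0:v0+150,u0:u0+200],(800,600),interpolation=cv2.INTER_CUBIC))
go([.4685,.1277,.107],100.8)
E
```

```text
227 158
t11.47 pos [0.4683 0.1254 0.2494] yaw_y 100.5 tilt [-0.002 -0.001 -1.   ] j [-0.15  0.2  -0.2   1.99  0.05  0.96  1.38] shift [-0.0008  0.0023  0.1424] turn -0.00469290248724828
```

View pics/w5b.png

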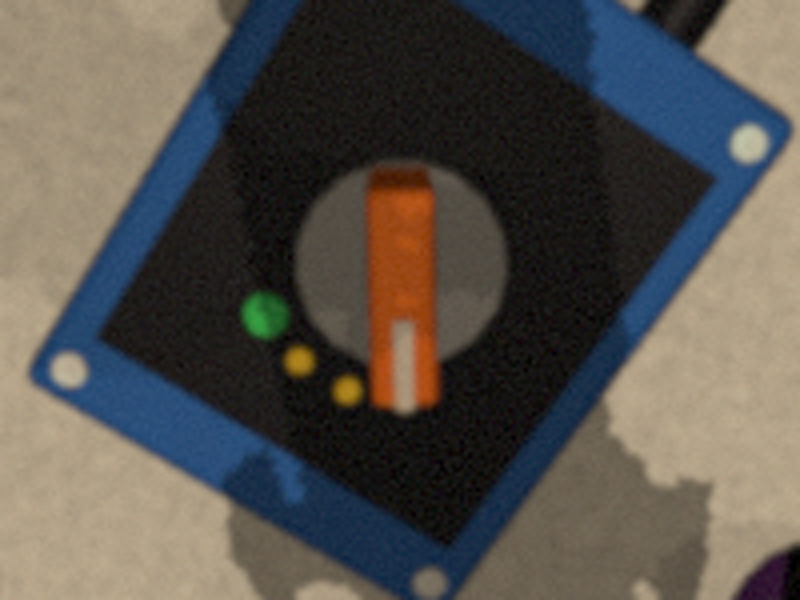

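The crop shows the bar upright from (400,185) to (405,405), its top centre at (403,295), so the yaw is right. Descending to grip.

Emit:
{"api": "step_arm", "payload": {
  "targets": [
    [-0.001,0.002,0.05,0,0.07],
    [-0.001,0.002,0.1,0,0.05],
    [-0.001,0.002,0.125,0,0.05],
    [-0.001,0.002,0.141,0,0.05],
    [-0.001,0.002,0.141,0,0.05]
  ]
}}

```text
time: 12.1
tool_pos: [0.4689, 0.1284, 0.1087]
orientation: [-0.092, 0.996, -0.0, -0.001]
contact_force: [0.7, -0.4, -1.1]
gripper_width: 0.0498
grasp_force: 0.0
```

Emit:
{"api": "step_arm", "payload": {
  "targets": [
    [0,0,0,0,0.005],
    [0,0,0,0,0.005],
    [0,0,0,0,0.005],
    [0,0,0,0,0.005],
    [0,0,0,0,0.005],
    [0,0,0,0,0.005]
  ],
  "force": 70
}}

```text
time: 12.85
tool_pos: [0.4701, 0.1288, 0.1107]
orientation: [-0.093, 0.996, -0.0, 0.001]
contact_force: [-0.3, -3.4, 4.6]
gripper_width: 0.0125
grasp_force: 68.3
```

```bash
python3 - <<'E'
from h import *
go([.4685,.1277,.107]); s=status.observe(); print(s['contact_force'],s['torque'],s['gripper_width'],s['grasp_force'])
E
```

```text
t12.85 pos [0.4701 0.1288 0.1107] yaw_y 100.7 tilt [ 0.002 -0.    -1.   ] j [-0.18  0.41 -0.18  2.09  0.12  0.64  1.31] shift [ 0.0018 -0.0008  0.0036] turn None
[-0.30087403 -3.40567693  4.57109139] [-0.46205013  0.16613666  0.08882998] 0.012537559993053792 68.34396243095398
```

Gripped. Turning clockwise.

Emit:
{"api": "step_arm", "payload": {
  "targets": [
    [0,0,0,0.15,0.005],
    [0,0,0,0.3,0.005],
    [0,0,0,0.45,0.005],
    [0,0,0,0.6,0.005],
    [0,0,0,0.75,0.005],
    [0,0,0,0.85,0.005]
  ]
}}

```text
time: 13.6
tool_pos: [0.4696, 0.1264, 0.1106]
orientation: [0.328, 0.945, -0.001, 0.001]
contact_force: [-2.4, -9.5, 9.4]
gripper_width: 0.0125
grasp_force: 69.1
```

Emit:
{"api": "step_arm", "payload": {
  "targets": [
    [0,0,0,0.12,0.005],
    [0,0,0,0.24,0.005],
    [0,0,0,0.37,0.005],
    [0,0,0,0.37,0.005],
    [0,0,0,0.37,0.005]
  ]
}}

```text
time: 14.22
tool_pos: [0.4688, 0.1256, 0.1106]
orientation: [0.495, 0.869, -0.002, 0.0]
contact_force: [-4.2, -11.4, 12.7]
gripper_width: 0.0127
grasp_force: 69.6
```

```bash
python3 - <<'E'
from h import *
go([.4685,.1277,.107]); s=status.observe(); print(s['contact_force'],s['torque'],s['gripper_width'],s['grasp_force'])
c=cap('wrist','w6');a=cap('side','side6');b=cap('scene','scene6')
r=lambda i:cv2.resize(i,(400,300),interpolation=cv2.INTER_CUBIC)
f=lambda c,p,w:(lambda u,v:c['image'][max(v-3*w//4,0):v+3*w//4,max(u-w,0):u+w])(*map(int,proj(c,p)))
D=[.4685,.1277,.1];W=[.457,-.2066,.12]
cv2.imwrite('pics/fin.png',np.vstack([np.hstack([r(c['image'][180:480,120:520]),r(f(a,D,32))]),np.hstack([r(f(b,W,32)),r(f(a,W,32))])])[:,:,::-1])
E
```

```text
t14.22 pos [0.4688 0.1256 0.1106] yaw_y 30.7 tilt [-0.001 -0.004 -1.   ] j [-0.43  0.4   0.12  2.11 -0.07  0.64  0.27] shift [0.002  0.0008 0.0036] turn None
[ -4.21194417 -11.42098055  12.7215473 ] [-2.50789592  0.9075029   0.20602922] 0.01265117641284146 69.57834362983704
```

View pics/fin.png

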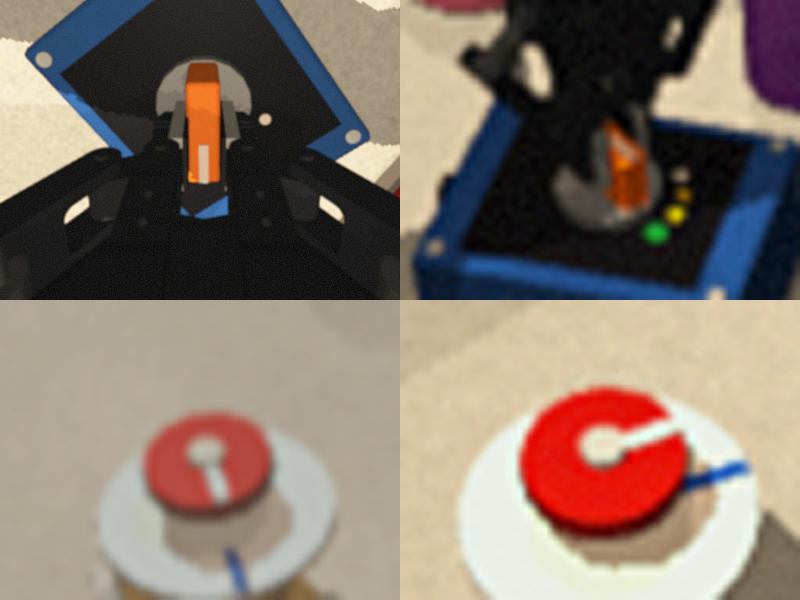

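The dial has turned 70.0° (1.22 rad) with the bar still square in the jaws, which is the third click. The wheel pointer is parallel to its mark in both fixed views, and nothing else was disturbed. Handing in.

```bash
python3 -c "
from bench import ctrl; print(ctrl.finish_job())"
```

```text
the job is handed in; nothing more can be done
None
```

I handed the job in at about 14 s with the wheel pointer within about 2° of its blue mark and the dial turned 1.22 rad to its third click, still gripped there; the mug, bottle, funnel and brush were not touched.

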